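# Lock a bayonet adapter into its sprung socket and hold it

### The arm

A 7-joint arm with a two-finger parallel gripper is mounted at the origin on a cart in front of the work surface, level with it; the furniture and walls round the work are solid. World frame = base frame: x ahead of the robot, y to its left, z up, the work surface at z = 0. Lengths are in m, angles in rad, forces in N, time in s.
With the tool pointing down it reaches from about 0.425 to 0.875 m from the base axis. Payload 4.7 kg.
Tool frame: the origin (TCP) lies on the centre line of the jaws, within the pads' length; the fingertips stand ctrl.tcp_to_tips ahead of it and the grasp point (between the pads) lies 2 mm behind it (ctrl.tcp_to_tips is the distance from the TCP to the fingertips, in m); z points along the fingers, y is the line along which they close (so a half turn about z gives the same grasp; the last joint's range is limited). The gripper opens to 87 mm and grips with 3 to 60 N. Pads are 19 mm wide; open, the fingers measure 117 mm over their backs; the gripper's body (75 mm by 190 mm) begins 51 mm behind the grasp point.
Start: joints at [-1.099, 0.321, -0.07, 1.45, 0.023, 1.371, -0.057], TCP at [0.287, 0.583, 0.24] pointing down, gripper open.
Joint ranges: [-2.86, 2.86], [-0.3, 2.09], [-1.38, 1.24], [0.06, 2.45], [-1.56, 4.7], [0.09, 2.05], [-2.69, 2.69]. Speed limits (rad/s): [2.57, 2.57, 3.14, 3.14, 3.14, 3.14, 3.14].

### API

Orientations are given as a rotation vector (axis times angle).
In Python, from bench import ctrl, optics, close_job gives the robot as it stands.
- The arm moves only by the shell command python3 -m inch 'ROWS' [OPENING] [FORCE]. ROWS is JSON, a list of rows, each a list of 2 entries, a list of its own where there are three numbers: the shift along the tool's x, y, z in mm, then the turn, a rotation vector about the tool's x, y, z in degrees. In form: [[[x, y, z], [ax, ay, az]], ...]. A call has exactly 10 rows; each row shifts and turns the commanded pose from where the row before left it, along the tool's axes as they then stand; what a row does not reach is not made up. A row lasts 1/10 s, in which the tool goes at most 50 mm and 8.59 degrees, less where a joint would pass 70% of its speed; a pose out of reach is approached as far as the arm can. A call is refused whole if a number of a shift passes 50 or a number of a turn 8.59, either way. A call with a gripper value outside its range is refused whole. OPENING is the closure, from 0 (fully open) to 1 (shut), set as the call begins (- or left out, the last holds). The fingers move at their own pace and stop on an object; FORCE is the grip in N (left out, the last holds). Time passes only in rows, so rows that do not move let the fingers close, or fill a call up. It gives the time, the measured TCP pose, the force and the opening at its end, in the units of the state.
- ctrl.get_state(): the state, without advancing time (a new reading comes with each control period).
- optics.get_image(name): name is "scene" or "top" or "wrist"; returns a dict with "image" (420x560x3 uint8, red, green, blue), "fx", "fy", "cx", "cy" (pixels), "R" (3x3) and "t" (3): a world point X has camera coordinates R X + t; the wrist camera has in their place "hand_eye" (4x4, takes a point from camera to tool coordinates, whose origin is the TCP and whose axes are the flange's). Camera axes: x right, y down, z forward; pixel columns grow to the right and rows downward; lengths in m; the calibration is good to about 2 mm. A picture is of the moment at which its call begins: read the wrist's pose just before it. There is no depth.
- close_job(): hands the job in, once; it reports no verdict.
The state is a dict: "time": time; "joint_positions": joint angles; "qd": joint speeds; "joint_torque": joint torques, N m; "position": TCP position; "tool_rot": TCP orientation; "ft_force": force on the tool from outside, world axes, zero at the start; "torque": the same for the moment, N m; "grip_width": opening from 0.0 (shut) to 1.0 (fully open).
Only numpy, scipy, OpenCV 4.12 (cv2) and the standard library are available. Lean on these libraries where they do the work, as an engineer would, in place of code of your own. Each camera call takes 0.05 s, during which the arm holds its last target. There are 200 camera calls.

### The job

A jaw insert has been left lying on the mouth of the bayonet socket: lift it off and lay it flat on the bench. Then take the bayonet adapter by its head, push it down into the socket against the spring with its lugs in the two slots, twist it a full quarter turn clockwise (seen from above) against the return spring, and finish still gripping it there, upright, fully turned and locked under the ledge, because it turns back if let go. Leave the other jaw insert and the large weight where they are.

Things in the scene. Friction and masses are not known exactly. Their poses are not given: they have to be found in the camera images.
- receiver: Bayonet socket, fixed: dark square base plate 110x110x10 mm, on it a round aluminium housing of 72 mm diameter with a slotted steel ledge on top, 52 mm above the bench. Origin: centre of the underside; z up. Its two lug slots point along its +x and -x. The bench on its left (world +y), 10 to 18 cm from its axis, is clear.
- socket_mouth (a point): Centre of the socket's mouth, on its axis, 52 mm above the bench. The mouth is a 38 mm round hole with two opposite slots along the receiver's +x and -x, 11.5 mm wide, reaching 25 mm from the axis. The ledge is 8.3 mm thick; below it is a 53 mm wide chamber where the lugs can turn.
- plunger (a joint): How far the sprung seat in the socket is pressed down, m: 0 at rest (seat 34 mm above the bench), 0.012 at its stop. About 3 N to start, 6.6 N at the stop. The lugs come free below the ledge at about 0.0073; 0.010 is good for turning.
- rotor (a joint): Turn of the seat, clockwise from above, rad: 0 at rest, stop at 1.5. A return spring resists with 0.04 N m at first, 0.13 N m at the stop. An upright blade on the seat (26x4x8 mm, along the receiver's x at rest) enters the slot in the adapter's foot and turns with it, with about 0.13 rad of play (the adapter turns that much farther).
- adapter: Loose, upright, 0.2 kg, half-turn symmetric. Origin: centre of underside; z up. Square steel foot 24x24x10 mm with 7 mm slot along x; round body 35 mm wide, 10-33 mm up; two lugs along +x, -x (8 mm wide, tips 23.5 mm off axis, 10-17 mm up); flange 48 mm wide, 33-38 mm up; grip head 38-70 mm up, 40 mm along x, 24 mm along y: grip across y. Set on the seat, its origin is 34 mm above the bench.
- insert_on_socket: The jaw insert that lies on the mouth of the socket: grey steel bar with serrated top, 25 mm along x, 50 mm along y, 13 mm high, 0.11 kg, loose. Origin: centre of its underside; z up.
- insert_spare: Another jaw insert of the same kind lying on the bench, loose; to be left alone. Origin: centre of its underside.
- weight_large: Check weight with a knob on top, 38 mm diameter, 62 mm high, 0.5 kg, standing on the bench, loose; to be left alone. Origin: centre of its underside.

How it is judged:
On the way, in this order (a step that is already met when the one before it is completed fails the run):
1. the jaw insert is off the socket, laid flat on the bench and let go (height (world z) of insert_on_socket below 0.008 m and angle between insert_on_socket's own z axis and vertical below 0.2 rad and contact force between each of the arm, the fingers and insert_on_socket below 0.1 N), for 0.2 s.
2. the adapter, held by the fingers, is pushed into the socket against the spring (horizontal distance between adapter and socket_mouth below 0.004 m and angle between adapter's own z axis and vertical below 0.1 rad and contact force between the fingers and adapter above 2 N and value of joint plunger above 0.006 m), for 0.1 s.
3. the adapter is turned clockwise under the ledge (horizontal distance between adapter and socket_mouth below 0.004 m and angle between adapter's own z axis and vertical below 0.1 rad and contact force between the fingers and adapter above 2 N and value of joint rotor above 1.25 rad and z of adapter in the frame of receiver below 0.0285 m), for 0.2 s.
At the end, for the whole second after the job is handed in: Adapter on the socket axis (4 mm), upright (0.1 rad), origin under 28.5 mm, seat pressed over 6 mm and turned over 1.25 rad, lugs over 1.2 rad from the slots, fingers gripping it (over 2 N); the jaw insert flat (0.2 rad) on the bench (under 8 mm up), untouched (all of step 1 and all of step 3 and value of joint plunger above 0.006 m and angle between the x axis of adapter and the x axis of receiver, either way round above 1.2 rad); the arm keeps its last pose, push and grip.
It fails at once if the spare jaw insert or the large weight is moved by more than 20 mm (distance of any of insert_spare, weight_large from where it was at the start of the episode above 0.02 m).
It fails at once if the jaw insert from the socket is dropped or thrown onto the bench (faster than 0.7 m/s within 30 mm of it) (linear speed of insert_on_socket above 0.7 m/s and height (world z) of insert_on_socket below 0.03 m).
It also fails if it takes over 64 s, if anything falls off the work surface, if the arm or the gripper's body presses on something with over 40 N, if the wrist force passes 120 N, or if a joint passes its speed limit or range.

## Working session

There is one attempt and no reset: what is moved stays moved. The work goes in short steps, Python scripts to look and compute and a shell command to move; the robot and the scene stay as the last step left them, time stands still between calls to the robot, and variables do not carry over. Pictures are saved under pics/ and viewed, on a budget of 10 in all, crops included, one or two more only if the job needs it, and the job is handed in when it is done.

```bash
ls; mkdir -p pics
python3 - <<'E'
from bench import ctrl, optics
import cv2,numpy as np,pickle
s=ctrl.get_state(); print({k:np.round(v,4).tolist() for k,v in s.items()}, ctrl.tcp_to_tips)
ims=[]
for n in("scene","top"):
    d=optics.get_image(n); pickle.dump(d,open(f"pics/{n}0.pkl","wb"))
    cv2.imwrite(f"pics/{n}0.png",d["image"][:,:,::-1]); print(n,{k:np.round(v,3).tolist() for k,v in d.items() if k!="image"})
E
```

```text
pics
{'time': 0.0, 'joint_positions': [-1.0989, 0.3218, -0.0701, 1.4517, 0.0226, 1.3708, -0.0569], 'qd': [0.0002, 0.0011, -0.0015, -0.0014, 0.0011, -0.0, -0.0002], 'joint_torque': [0.0001, -49.1296, -0.4035, -31.2525, -0.0637, 0.0439, 0.0002], 'position': [0.2871, 0.5826, 0.2385], 'tool_rot': [-0.7126, -3.0594, 0.0029], 'ft_force': [0.7844, -0.4205, -0.5417], 'torque': [0.0396, 0.0248, -0.0157], 'grip_width': 1.0003} 0.017
scene {'fx': 390.998, 'fy': 390.998, 'cx': 274.483, 'cy': 209.813, 'R': [[-0.648, -0.762, 0.003], [-0.436, 0.368, -0.821], [0.624, -0.533, -0.571]], 't': [0.263, 0.349, 0.448]}
top {'fx': 458.952, 'fy': 458.952, 'cx': 275.176, 'cy': 209.954, 'R': [[0.06, -0.998, 0.006], [-0.966, -0.059, -0.25], [0.25, 0.009, -0.968]], 't': [-0.161, 0.582, 0.781]}
```

View pics/top0.png

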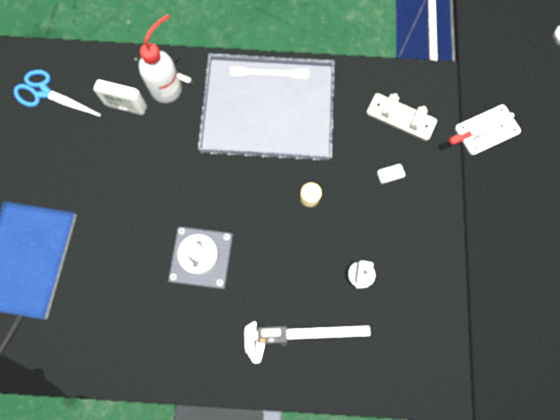

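View pics/scene0.png

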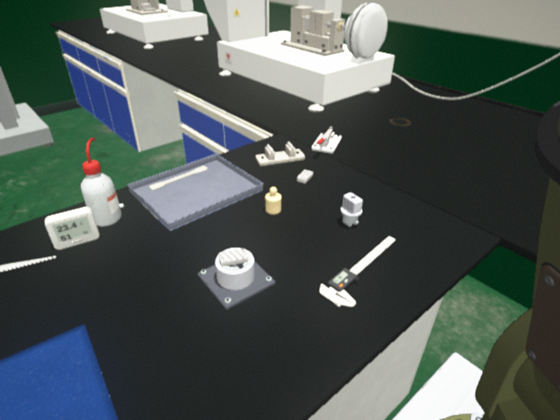

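```bash
cat > h.py <<'E'
import numpy as np,cv2,pickle
from scipy.spatial.transform import Rotation as Ro
def ray(d,px,z):
    if "R" in d: R,t=np.array(d["R"]),np.array(d["t"])
    p=np.c_[np.atleast_2d(px),np.ones(len(np.atleast_2d(px)))]
    p[:,0]=(p[:,0]-d["cx"])/d["fx"]; p[:,1]=(p[:,1]-d["cy"])/d["fy"]
    v=p@R; c=-R.T@t
    return c+v*((z-c[2])/v[:,2])[:,None]
def wrist(name):
    from bench import ctrl,optics
    s=ctrl.get_state(); d=dict(optics.get_image("wrist"))
    H=np.array(d["hand_eye"]); Rt=Ro.from_rotvec(s["tool_rot"]).as_matrix()
    Rc=Rt@H[:3,:3]; c=Rt@H[:3,3]+s["position"]
    d["R"]=Rc.T; d["t"]=-Rc.T@c; d["s"]=s
    pickle.dump(d,open(f"pics/{name}.pkl","wb")); cv2.imwrite(f"pics/{name}.png",d["image"][:,:,::-1]); return d
E
python3 - <<'E'
from h import *
d=pickle.load(open("pics/top0.pkl","rb")); im=d["image"]
a=cv2.resize(im[220:295,160:240],None,fx=5,fy=5,interpolation=cv2.INTER_CUBIC)
b=cv2.resize(im[240:315,320:400],None,fx=5,fy=5,interpolation=cv2.INTER_CUBIC)
cv2.imwrite("pics/crop0.png",np.clip((np.hstack([a,b]).astype(float)/255)**1.5*255,0,255)[:,:,::-1])
g=cv2.cvtColor(im,cv2.COLOR_RGB2GRAY)
m=(g>45).astype(np.uint8); m=cv2.morphologyEx(m,cv2.MORPH_OPEN,np.ones((3,3)))
for c in cv2.findContours(m,cv2.RETR_EXTERNAL,cv2.CHAIN_APPROX_NONE)[0]:
    r=cv2.minAreaRect(c)
    if 100<cv2.contourArea(c)<6000 and 150<r[0][1]<330 and 150<r[0][0]<450:
        print(np.round(r[0],1),np.round(r[1],1),round(r[2],1),"z0",ray(d,r[0],0).round(4),"z10 box",ray(d,cv2.boxPoints(r),.01)[:,:2].round(3).tolist())
print(ray(d,(197,254),.052),ray(d,(362,272),.07))
E
```

```text
[[0.50236537 0.01508307 0.052     ]] [[ 0.48507949 -0.28981647  0.07      ]][ WARN:0@0.495] global loadsave.cpp:1063 imwrite_ Unsupported depth image for selected encoder is fallbacked to CV_8U.
```

View pics/crop0.png

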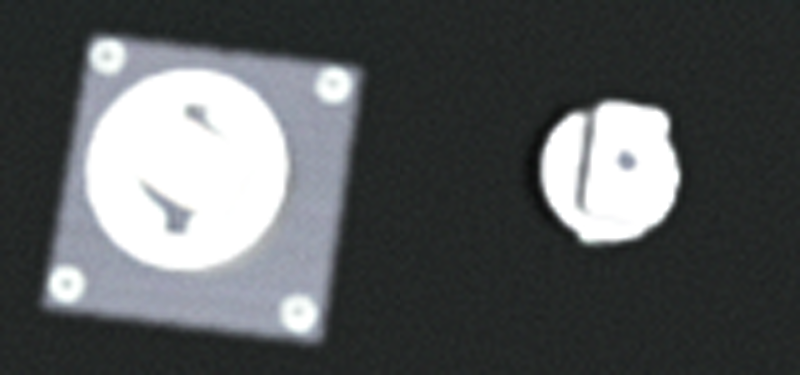

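Crop: socket plate corners at about (178,227), (232,233), (224,289), (168,282), with slots showing at (199,242) and (195,264). The insert lies diagonally over the mouth. The adapter's head is centred near (446,274) minus the crop offset, with its long side roughly along image vertical.

Run:
```python
from h import *
d=pickle.load(open("pics/top0.pkl","rb"));
f=lambda L,ox,oy,z:ray(d,np.array(L)/5+[ox-.4,oy-.4],z)
P=f([(92,35),(362,65),(322,345),(42,308)],160,220,.01); print(P.round(4),P.mean(0))
S=f([(107,56),(333,85),(298,314),(66,285)],160,220,.011); print(S.mean(0))
e=S[0]+S[1]-S[2]-S[3]; print("yaw from screws",np.degrees(np.arctan2(e[1],e[0])),[np.linalg.norm(S[i]-S[i-1]) for i in range(4)])
sl=f([(195,108),(177,222)],160,220,.052);print("slots",sl, np.degrees(np.arctan2(*(sl[0]-sl[1])[1::-1])))
I=f([(140,180),(190,215),(190,108),(218,133)],160,220,.052);print("insert edge",I)
off=[np.degrees(np.arctan2(*(I[i+1]-I[i])[1::-1])) for i in(0,2)];print(off)
h=f([(592-400,110),(583-400,212),(600-400,103),(665-400,110),(625-400,160)],320,240,.07);print("head",h)
for n,p in dict(weight=(311,195),spare=(391,173),calip=(255,343),calend=(370,332)).items(): print(n,ray(d,p,.02))
```

```text
[[ 0.561   0.0657  0.01  ]
 [ 0.5554 -0.0424  0.01  ]
 [ 0.445  -0.0362  0.01  ]
 [ 0.4525  0.0728  0.01  ]] [0.5034589  0.01495375 0.01      ]
[0.50424482 0.01627293 0.011     ]
yaw from screws -3.627338412291309 [np.float64(0.09105136462033231), np.float64(0.09057024851368245), np.float64(0.09052532475000262), np.float64(0.09061124685783115)]
slots [[0.52669765 0.01456126 0.052     ]
 [0.48350878 0.01687417 0.052     ]] -3.0654515964592974
insert edge [[0.49830824 0.03225711 0.052     ]
 [0.48639703 0.01232601 0.052     ]
 [0.52658334 0.01643603 0.052     ]
 [0.51774683 0.00499652 0.052     ]]
[np.float64(-120.8633402338776), np.float64(-127.68449266571027)]
head [[ 0.50358942 -0.28229036  0.07      ]
 [ 0.46642581 -0.27958414  0.07      ]
 [ 0.50633389 -0.28517167  0.07      ]
 [ 0.50520465 -0.30890786  0.07      ]
 [ 0.48608987 -0.29452153  0.07      ]]
weight [[ 0.63967799 -0.19509456  0.02      ]]
spare [[ 0.69624891 -0.35564083  0.02      ]]
calip [[ 0.34852625 -0.10317373  0.02      ]]
calend [[ 0.38089504 -0.31547938  0.02      ]]
```

```bash
cat >> h.py <<'E'
def plan(x,y,z,yaw,n=10):
    """constant row (mm, deg) taking the TCP to x,y,z, pointing down, tool y at world azimuth yaw (deg)"""
    from bench import ctrl
    s=ctrl.get_state(); R0=Ro.from_rotvec(s["tool_rot"]); a=np.radians(yaw)
    Y=np.array([np.cos(a),np.sin(a),0]); Z=np.array([0,0,-1.]); Rg=Ro.from_matrix(np.c_[np.cross(Y,Z),Y,Z])
    w=(R0.inv()*Rg).as_rotvec(); r=Ro.from_rotvec(w/n).as_matrix()
    D=R0.inv().apply(np.array([x,y,z])-s["position"])*1000
    v=np.linalg.solve(sum(np.linalg.matrix_power(r,k) for k in range(n)),D)
    y0=R0.as_matrix()[:,1]
    print("at",np.round(s["position"],4),"yaw",np.degrees(np.arctan2(y0[1],y0[0])).round(2),"f",np.round(s["ft_force"],1),"t",round(s["time"],2),"w",round(s["grip_width"],3),"q7",round(s["joint_positions"][6],2))
    print(f"x{n}:",np.round(v,2).tolist(),np.round(np.degrees(w)/n,2).tolist())
E
python3 -c "
from h import *
plan(.504,.016,.22,-34,20)"
```

```text
at [0.2871 0.5826 0.2386] yaw 63.77 f [ 0.2 -0.7  0.1] t 0.1 w 1.0 q7 -0.06
x20: [-34.28, 2.17, 0.94] [-0.0, 0.0, 4.89]
```

```bash
python3 -m inch '[[[-34.3,2.2,0.9],[0,0,4.89]],[[-34.3,2.2,0.9],[0,0,4.89]],[[-34.3,2.2,0.9],[0,0,4.89]],[[-34.3,2.2,0.9],[0,0,4.89]],[[-34.3,2.2,0.9],[0,0,4.89]],[[-34.3,2.2,0.9],[0,0,4.89]],[[-34.3,2.2,0.9],[0,0,4.89]],[[-34.3,2.2,0.9],[0,0,4.89]],[[-34.3,2.2,0.9],[0,0,4.89]],[[-34.3,2.2,0.9],[0,0,4.89]]]'
python3 -m inch '[[[-34.3,2.2,0.9],[0,0,4.89]],[[-34.3,2.2,0.9],[0,0,4.89]],[[-34.3,2.2,0.9],[0,0,4.89]],[[-34.3,2.2,0.9],[0,0,4.89]],[[-34.3,2.2,0.9],[0,0,4.89]],[[-34.3,2.2,0.9],[0,0,4.89]],[[-34.3,2.2,0.9],[0,0,4.89]],[[-34.3,2.2,0.9],[0,0,4.89]],[[-34.3,2.2,0.9],[0,0,4.89]],[[-34.3,2.2,0.9],[0,0,4.89]]]'
python3 - <<'E'
from h import *
plan(.504,.016,.22,-34)
d=wrist("w1")
E
```

```text
time: 1.1
position: [0.5258, 0.3468, 0.2303]
tool_rot: [-1.923, -2.484, 0.0]
ft_force: [0.2, 0.0, 0.1]
grip_width: 1.003
time: 2.1
position: [0.5037, 0.0136, 0.2215]
tool_rot: [-2.779, -1.464, -0.001]
ft_force: [0.9, -0.3, 0.7]
grip_width: 1.001
at [0.5037 0.0136 0.2215] yaw -34.45 f [ 0.9 -0.3  0.7] t 2.1 w 1.001 q7 -0.67
x10: [0.22, -0.11, 0.15] [-0.0, -0.0, -0.05]
```

View pics/w1.png

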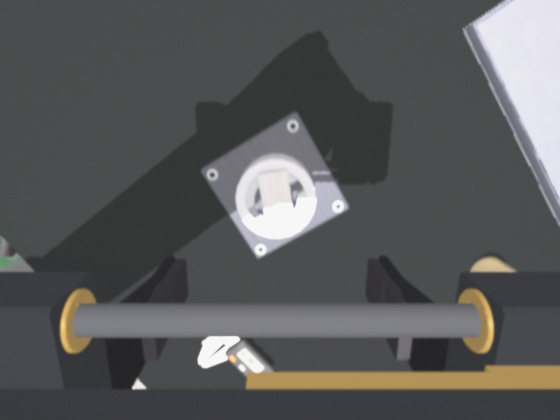

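The wrist view shows the plate screws at (293,126), (212,174), (260,250), (338,207). The insert's top end is at about (273,172), nearly aligned with image vertical.

Run:
```python
from h import *
d=pickle.load(open("pics/w1.pkl","rb")); im=d["image"]
c=cv2.resize(im[140:250,220:340],None,fx=6,fy=5.4,interpolation=cv2.INTER_CUBIC) if 0 else cv2.resize(im[145:245,225:330],None,fx=6,fy=6,interpolation=cv2.INTER_CUBIC)
cv2.imwrite("pics/crop1.png",(255*(np.clip(c,0,255)/255.)**2).astype(np.uint8)[:,:,::-1])
S=ray(d,[(293,126),(212,174),(260,250),(338,207)],.011);print(S.mean(0))
e=S[0]+S[3]-S[1]-S[2];print(np.degrees(np.arctan2(e[1],e[0])),[np.linalg.norm(S[i]-S[i-1]).round(4) for i in range(4)])
```

```text
[0.50378951 0.01399232 0.011     ]
-4.170833186042646 [np.float64(0.0918), np.float64(0.0911), np.float64(0.0922), np.float64(0.0917)]
```

View pics/crop1.png

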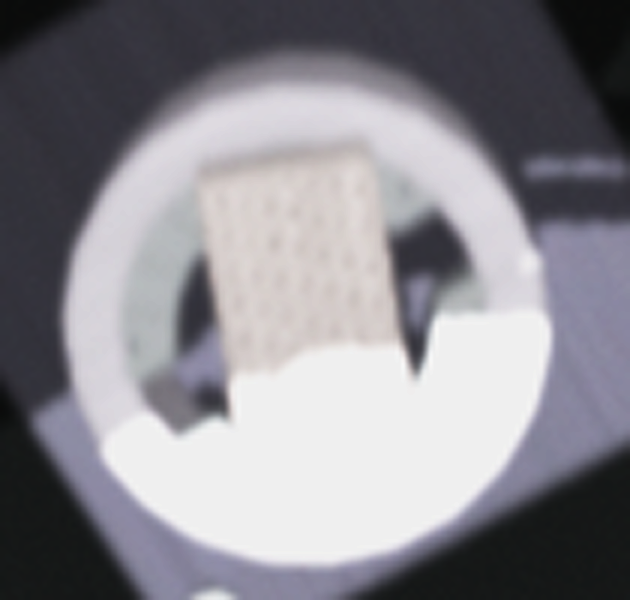

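Insert's top end has corners at crop (202,175) and (362,148). Its sides run to (230,385) and (400,345); the far half is washed out by glare.

Run:
```python
from h import *
d=pickle.load(open("pics/w1.pkl","rb"))
P=ray(d,np.array([(202,175),(362,148),(230,385),(400,345)])/6+[225-.4,145-.4],.065)
print(P.round(4)); w=P[1]-P[0]; print("width",np.linalg.norm(w),np.degrees(np.arctan2(w[1],w[0])))
l=P[2]-P[0]; r=P[3]-P[1]; print([np.degrees(np.arctan2(v[1],v[0])) for v in(l,r)])
u=l/np.linalg.norm(l)+r/np.linalg.norm(r); u/=np.linalg.norm(u); c=(P[0]+P[1])/2+.025*u; print("centre",c)
plan(c[0],c[1],.13,np.degrees(np.arctan2(u[1],u[0]))+90)
```

```text
[[0.5069 0.0441 0.065 ]
 [0.5273 0.0346 0.065 ]
 [0.4928 0.0172 0.065 ]
 [0.516  0.0084 0.065 ]]
width 0.022466966534208134 -24.79695733297015
[np.float64(-117.6907234223733), np.float64(-113.18872027573087)]
centre [0.5063261  0.01677793 0.065     ]
at [0.5014 0.0071 0.2214] yaw -35.05 f [-2.1 -5.7 -0.6] t 2.15 w 1.004 q7 -0.67
x10: [1.1, -0.06, 9.14] [-0.01, 0.01, -0.96]
```

```bash
python3 -m inch '[[[0.6,0,10],[0,0,-0.8]],[[0.6,0,10],[0,0,-0.8]],[[0.6,0,10],[0,0,-0.8]],[[0.6,0,10],[0,0,-0.8]],[[0.6,0,10],[0,0,-0.8]],[[0.6,0,10],[0,0,-0.8]],[[0,0,10],[0,0,-0.8]],[[0,0,10],[0,0,-0.8]],[[0,0,10],[0,0,-0.8]],[[0,0,0],[0,0,-0.8]]]' 0 40
python3 -c "
from h import *
plan(.506,.0165,.0725,-27)"
```

```text
time: 3.15
position: [0.5056, 0.0191, 0.1299]
tool_rot: [-2.663, -1.665, 0.004]
ft_force: [0.0, -0.8, 0.6]
grip_width: 0.995
at [0.5056 0.0191 0.1299] yaw -25.97 f [ 0.  -0.8  0.6] t 3.15 w 0.995 q7 -0.5
x10: [-0.21, 0.16, 5.74] [-0.01, 0.01, 0.1]
```

```bash
python3 -m inch '[[[-0.3,0.2,8],[0,0,0]],[[-0.3,0.2,8],[0,0,0]],[[-0.3,0.2,8],[0,0,0]],[[-0.3,0.2,8],[0,0,0]],[[-0.3,0.2,8],[0,0,0]],[[-0.3,0.2,8],[0,0,0]],[[0,0,5.5],[0,0,0]],[[0,0,4],[0,0,0]],[[0,0,0],[0,0,0]],[[0,0,0],[0,0,0]]]'
python3 -c "
from h import *
plan(.506,.0165,.0725,-27); wrist('w2')"
```

```text
time: 4.15
position: [0.5071, 0.0171, 0.0742]
tool_rot: [2.665, 1.664, 0.001]
ft_force: [-0.9, 0.1, -0.7]
grip_width: 0.996
at [0.5071 0.0171 0.0742] yaw -26.03 f [-0.9  0.1 -0.7] t 4.15 w 0.996 q7 -0.46
x10: [-0.11, -0.08, 0.17] [0.0, -0.0, 0.1]
```

View pics/w2.png

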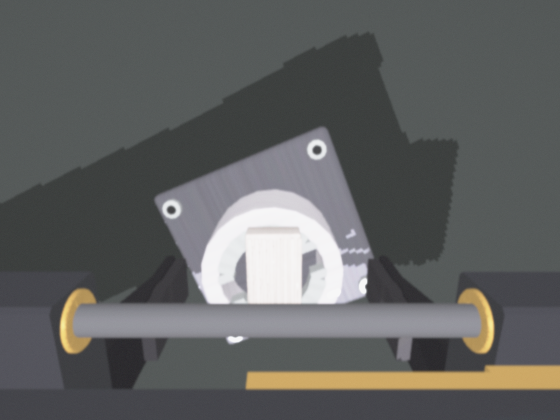

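Insert is square to the jaws and centred (columns 247–300, jaw centre about 275). I'll close and lift.

```bash
python3 -m inch '[[[0,0,1],[0,0,0]],[[0,0,0.5],[0,0,0]],[[0,0,0],[0,0,0]],[[0,0,0],[0,0,0]],[[0,0,0],[0,0,0]],[[0,0,0],[0,0,0]],[[0,0,0],[0,0,0]],[[0,0,0],[0,0,0]],[[0,0,0],[0,0,0]],[[0,0,0],[0,0,0]]]' 1 30
python3 -m inch '[[[0,0,-1],[0,0,0]],[[0,0,-3],[0,0,0]],[[0,0,-6],[0,0,0]],[[0,0,-6],[0,0,0]],[[0,0,-6],[0,0,0]],[[0,0,-6],[0,0,0]],[[0,0,-6],[0,0,0]],[[0,0,-5],[0,0,0]],[[0,0,-3],[0,0,0]],[[0,0,0],[0,0,0]]]'
python3 -c "
from h import *
plan(.50,.155,.115,-27); plan(.50,.155,.022,-27)"
```

```text
time: 5.2
position: [0.5069, 0.0172, 0.0725]
tool_rot: [-2.665, -1.664, 0.0]
ft_force: [-0.0, -0.2, 0.3]
grip_width: 0.285
time: 6.2
position: [0.5073, 0.0172, 0.1151]
tool_rot: [2.664, 1.664, 0.002]
ft_force: [-0.6, 0.1, -0.8]
grip_width: 0.28
at [0.5073 0.0172 0.1151] yaw -26.03 f [-0.6  0.1 -0.8] t 6.2 w 0.28 q7 -0.48
x10: [12.01, -6.79, 0.01] [0.0, -0.0, 0.1]
at [0.5073 0.0172 0.1151] yaw -26.03 f [-0.6  0.1 -0.8] t 6.2 w 0.28 q7 -0.48
x10: [12.01, -6.8, 9.31] [0.0, -0.0, 0.1]
```

```bash
python3 -m inch '[[[8,-4.5,0],[0,0,0]],[[14,-8,0],[0,0,0]],[[14,-8,0],[0,0,0]],[[14,-8,0],[0,0,0]],[[14,-8,0],[0,0,0]],[[14,-8,0],[0,0,0]],[[14,-8,0],[0,0,0]],[[14,-8,0],[0,0,0]],[[10,-5,0],[0,0,0]],[[4,-2.5,0],[0,0,0]]]'
python3 -m inch '[[[0,0,5],[0,0,0]],[[0,0,10],[0,0,0]],[[0,0,12],[0,0,0]],[[0,0,12],[0,0,0]],[[0,0,12],[0,0,0]],[[0,0,12],[0,0,0]],[[0,0,10],[0,0,0]],[[0,0,7],[0,0,0]],[[0,0,4],[0,0,0]],[[0,0,2],[0,0,0]]]'
python3 -c "
from h import *
plan(.50,.155,.0215,-27)"
```

```text
time: 7.2
position: [0.4982, 0.1565, 0.1144]
tool_rot: [-2.663, -1.667, 0.0]
ft_force: [-0.2, -0.5, -1.3]
grip_width: 0.28
time: 8.2
position: [0.4985, 0.1548, 0.0282]
tool_rot: [2.665, 1.664, -0.0]
ft_force: [-0.9, -0.8, -1.2]
grip_width: 0.278
at [0.4985 0.1548 0.0282] yaw -26.02 f [-0.9 -0.8 -1.2] t 8.2 w 0.278 q7 -0.71
x10: [0.08, 0.13, 0.67] [-0.0, 0.0, 0.1]
```

```bash
python3 -m inch '[[[0,0,2],[0,0,0]],[[0,0,2],[0,0,0]],[[0,0,1],[0,0,0]],[[0,0,1],[0,0,0]],[[0,0,0.5],[0,0,0]],[[0,0,0.5],[0,0,0]],[[0,0,0],[0,0,0]],[[0,0,0],[0,0,0]],[[0,0,0],[0,0,0]],[[0,0,0],[0,0,0]]]'
```

```text
time: 9.2
position: [0.4986, 0.1548, 0.0216]
tool_rot: [-2.665, -1.664, -0.0]
ft_force: [-0.3, 0.2, -1.2]
grip_width: 0.28
```

```bash
python3 -m inch '[[[0,0,0.3],[0,0,0]],[[0,0,0.2],[0,0,0]],[[0,0,0],[0,0,0]],[[0,0,0],[0,0,0]],[[0,0,0],[0,0,0]],[[0,0,0],[0,0,0]],[[0,0,0],[0,0,0]],[[0,0,0],[0,0,0]],[[0,0,0],[0,0,0]],[[0,0,0],[0,0,0]]]' 0.5
python3 -m inch '[[[0,0,-3],[0,0,0]],[[0,0,-10],[0,0,0]],[[0,0,-20],[0,0,0]],[[0,0,-25],[0,0,0]],[[0,0,-25],[0,0,0]],[[0,0,-25],[0,0,0]],[[0,0,-25],[0,0,0]],[[0,0,-20],[0,0,0]],[[0,0,-10],[0,0,0]],[[0,0,-3],[0,0,0]]]' 0
python3 -c "
from h import *
plan(.475,-.29,.21,86,20)"
```

```text
time: 10.2
position: [0.4985, 0.1548, 0.0211]
tool_rot: [2.665, 1.664, 0.0]
ft_force: [-0.5, -0.8, 0.1]
grip_width: 0.504
time: 11.2
position: [0.4992, 0.155, 0.1886]
tool_rot: [2.665, 1.664, 0.004]
ft_force: [0.2, -0.1, 0.5]
grip_width: 1.002
at [0.4992 0.155  0.1886] yaw -26.03 f [ 0.2 -0.1  0.5] t 11.2 w 1.002 q7 -0.78
x20: [-22.68, -13.24, -1.1] [0.01, 0.0, -5.6]
```

```bash
python3 -m inch '[[[-16,7,-2],[0,0,0]],[[-30,13,-2],[0,0,0]],[[-38,16,-2],[0,0,0]],[[-38,16,-2],[0,0,0]],[[-38,16,-2],[0,0,0]],[[-38,16,-2],[0,0,0]],[[-38,16,-2],[0,0,-2]],[[-36,17,-2],[0,0,-4]],[[-30,16,-2],[0,0,-6]],[[-20,12,-2],[0,0,-8]]]'
python3 -c "
from h import *
plan(.475,-.29,.21,86,12)"
```

```text
time: 12.2
position: [0.4948, -0.2013, 0.2062]
tool_rot: [-2.334, -2.101, 0.003]
ft_force: [0.3, -0.5, 0.5]
grip_width: 1.0
at [ 0.4948 -0.2013  0.2062] yaw -6.01 f [ 0.3 -0.5  0.5] t 12.2 w 1.0 q7 0.3
x12: [-5.57, -6.35, -0.31] [-0.01, -0.0, -7.67]
```

```bash
python3 -m inch '[[[-5.6,-6.3,-0.3],[0,0,-7.67]],[[-5.6,-6.3,-0.3],[0,0,-7.67]],[[-5.6,-6.3,-0.3],[0,0,-7.67]],[[-5.6,-6.3,-0.3],[0,0,-7.67]],[[-5.6,-6.3,-0.3],[0,0,-7.67]],[[-5.6,-6.3,-0.3],[0,0,-7.67]],[[-5.6,-6.3,-0.3],[0,0,-7.67]],[[-5.6,-6.3,-0.3],[0,0,-7.67]],[[-5.6,-6.3,-0.3],[0,0,-7.67]],[[-5.6,-6.3,-0.3],[0,0,-7.67]]]'
python3 -m inch '[[[-5.6,-6.3,-0.3],[0,0,-7.67]],[[-5.6,-6.3,-0.3],[0,0,-7.67]],[[0,0,0],[0,0,0]],[[0,0,0],[0,0,0]],[[0,0,0],[0,0,0]],[[0,0,0],[0,0,0]],[[0,0,0],[0,0,0]],[[0,0,0],[0,0,0]],[[0,0,0],[0,0,0]],[[0,0,0],[0,0,0]]]'
python3 -c "
from h import *
plan(.475,-.29,.21,86); d=wrist('w3'); im=d['image']
cv2.imwrite('pics/w3s.png',cv2.resize(im,(800,600),interpolation=cv2.INTER_CUBIC)[:,:,::-1])
from bench import optics
t=dict(optics.get_image('top')); pickle.dump(t,open('pics/top1.pkl','wb'))
"
```

```text
time: 13.2
position: [0.4686, -0.2717, 0.2088]
tool_rot: [-0.521, -3.095, -0.0]
ft_force: [-0.1, 0.1, 0.1]
grip_width: 0.999
time: 14.2
position: [0.4781, -0.2855, 0.2107]
tool_rot: [0.109, 3.14, 0.0]
ft_force: [-0.0, -0.3, -0.6]
grip_width: 0.997
at [ 0.4781 -0.2855  0.2107] yaw 86.01 f [-0.  -0.3 -0.6] t 14.2 w 0.997 q7 2.08
x10: [0.27, -0.47, 0.07] [0.0, 0.0, 0.0]
```

View pics/w3s.png

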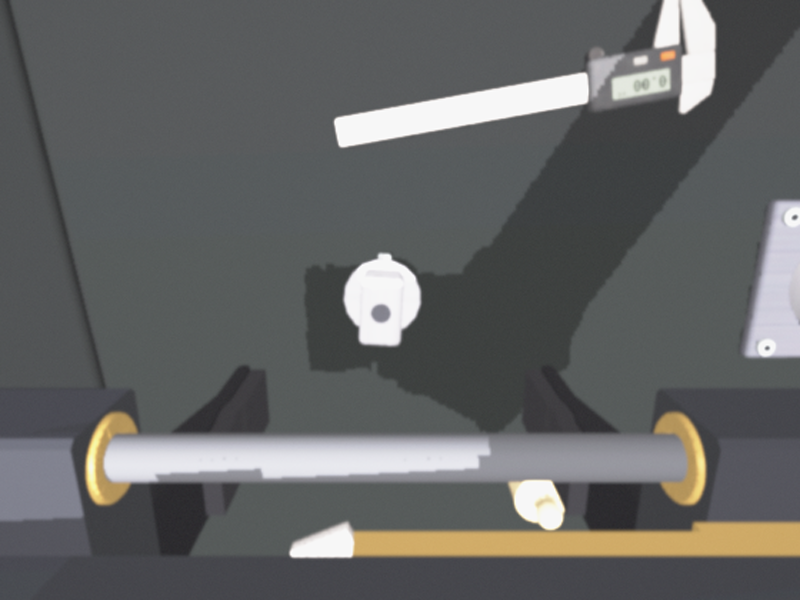

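Head top corners in this 800-wide picture are (366,277), (403,279), (400,346), (359,343), and its dark dimple is at (380,313). The flange is centred at (382,297) and a lug tip at (385,254).

Run:
```python
from h import *
d=pickle.load(open("pics/w3.pkl","rb"))
f=lambda L,z:ray(d,(np.array(L)+.5)*.7-.5,z)
H=f([(366,277),(403,279),(400,346),(359,343),(380,313)],.07); print(H.round(4),H[:4].mean(0))
for a,b in((3,0),(2,1),(0,1),(3,2)): v=H[b]-H[a]; print(np.linalg.norm(v).round(4),np.degrees(np.arctan2(v[1],v[0])).round(1))
F=f([(382,297),(344,297),(421,297)],.038); print("flange",F)
L=f([(385,254)],.0165); v=L-F[0]; print("lug",L,np.degrees(np.arctan2(v[0,1],v[0,0])))
g=cv2.cvtColor(d["image"],cv2.COLOR_RGB2GRAY)
m=np.zeros_like(g); m[170:250,225:310]=(g[170:250,225:310]>130)
c=max(cv2.findContours(m,0,1)[0],key=cv2.contourArea); print(cv2.boundingRect(c))
for y in (236,232,228,224): 
    x=np.where(g[y,225:310]>130)[0]+225; print(y,x.min(),x.max())
t=pickle.load(open("pics/top1.pkl","rb")); g=cv2.cvtColor(t["image"],cv2.COLOR_RGB2GRAY)
for c in cv2.findContours((g>100).astype(np.uint8),0,1)[0]:
    r=cv2.minAreaRect(c)
    if cv2.contourArea(c)>120 and 90<r[0][0]<240 and 200<r[0][1]<300: print(np.round(r,1) if 0 else r,ray(t,r[0],.013))
```

```text
[[ 0.4652 -0.3006  0.07  ]
 [ 0.4678 -0.2799  0.07  ]
 [ 0.5076 -0.2843  0.07  ]
 [ 0.5041 -0.308   0.07  ]
 [ 0.4868 -0.2944  0.07  ]] [ 0.48620694 -0.29319297  0.07      ]
0.0396 169.2
0.0401 173.8
0.0208 82.9
0.0239 81.6
flange [[ 0.48601665 -0.29397478  0.038     ]
 [ 0.48437019 -0.3178647   0.038     ]
 [ 0.48770613 -0.26946058  0.038     ]]
lug [[ 0.4627642  -0.29076806  0.0165    ]] 172.1479233991743
(240, 177, 55, 66)
236 251 280
232 251 280
228 250 285
224 246 288
((129.75387573242188, 255.06478881835938), (28.57668113708496, 16.62774085998535), 30.256441116333008) [[0.49811136 0.15239101 0.013     ]]
((200.05999755859375, 257.0799865722656), (57.27565383911133, 57.27565002441406), 8.13010311126709) [[0.5024779  0.01531621 0.013     ]]
```

Run:
```python
from h import *
d=pickle.load(open("pics/w2.pkl","rb"))
S=ray(d,[(172,209),(316,149),(365,286),(235,338)],.011); print(S.round(4),(S[0]+S[2])/2,(S[1]+S[3])/2,np.linalg.norm(S[0]-S[1]))
v=S[1]-S[0];print(np.degrees(np.arctan2(v[1],v[0])))
plan(.4862,-.2936,.061,82)
```

```text
[[ 0.4619  0.0638  0.011 ]
 [ 0.5528  0.0584  0.011 ]
 [ 0.5455 -0.0331  0.011 ]
 [ 0.454  -0.0307  0.011 ]] [0.50367942 0.01532595 0.011     ] [0.503416  0.0138587 0.011    ] 0.09105969819117996
-3.3619802495143336
at [ 0.4781 -0.2856  0.2107] yaw 86.01 f [-0.1  0.3  0.2] t 14.3 w 0.999 q7 2.08
x10: [-0.89, -0.72, 14.97] [0.0, 0.0, 0.4]
```

```bash
python3 -m inch '[[[-0.9,-0.7,10],[0,0,0.4]],[[-0.9,-0.7,18],[0,0,0.4]],[[-0.9,-0.7,18],[0,0,0.4]],[[-0.9,-0.7,14],[0,0,0.4]],[[-0.9,-0.7,10],[0,0,0.4]],[[-0.9,-0.7,8],[0,0,0.4]],[[-0.9,-0.7,4],[0,0,0.4]],[[-0.9,-0.7,3],[0,0,0.4]],[[-0.9,-0.7,0],[0,0,0.4]],[[-0.9,-0.7,0],[0,0,0.4]]]' 0
python3 -c "
from h import *
plan(.4862,-.2936,.061,82)"
```

```text
time: 15.3
position: [0.4867, -0.2937, 0.1261]
tool_rot: [0.22, 3.133, -0.0]
ft_force: [-0.3, 0.2, 0.6]
grip_width: 1.002
at [ 0.4867 -0.2937  0.1261] yaw 81.98 f [-0.3  0.2  0.6] t 15.3 w 1.002 q7 2.08
x10: [0.05, 0.0, 6.51] [-0.0, 0.01, -0.0]
```

```bash
python3 -m inch '[[[0,0,5],[0,0,0]],[[0,0,9],[0,0,0]],[[0,0,9],[0,0,0]],[[0,0,9],[0,0,0]],[[0,0,9],[0,0,0]],[[0,0,9],[0,0,0]],[[0,0,7],[0,0,0]],[[0,0,5],[0,0,0]],[[0.5,0,3],[0,0,0]],[[0,0,0],[0,0,0]]]'
python3 -m inch '[[[0,0,0],[0,0,0]],[[0,0,0],[0,0,0]],[[0,0,0],[0,0,0]],[[0,0,0],[0,0,0]],[[0,0,0],[0,0,0]],[[0,0,0],[0,0,0]],[[0,0,0],[0,0,0]],[[0,0,0],[0,0,0]],[[0,0,0],[0,0,0]],[[0,0,0],[0,0,0]]]' 1 50
python3 -c "
from h import *
plan(.4862,-.2936,.13,82)"
```

```text
time: 16.3
position: [0.4855, -0.2933, 0.0603]
tool_rot: [-0.219, -3.133, -0.0]
ft_force: [-0.2, 0.4, -0.2]
grip_width: 0.996
time: 17.3
position: [0.4858, -0.2935, 0.0606]
tool_rot: [0.219, 3.134, -0.0]
ft_force: [0.2, -0.1, -0.1]
grip_width: 0.271
at [ 0.4858 -0.2935  0.0606] yaw 82.01 f [ 0.2 -0.1 -0.1] t 17.3 w 0.271 q7 2.13
x10: [-0.05, -0.01, -6.94] [-0.0, 0.0, 0.0]
```

```bash
python3 -m inch '[[[0,0,-2],[0,0,0]],[[0,0,-6],[0,0,0]],[[0,0,-12],[0,0,0]],[[0,0,-14],[0,0,0]],[[0,0,-14],[0,0,0]],[[0,0,-14],[0,0,0]],[[0,0,-12],[0,0,0]],[[0,0,-8],[0,0,0]],[[0,0,-4],[0,0,0]],[[0,0,0],[0,0,0]]]'
python3 -c "
from h import *
plan(.5037,.0148,.145,86.3)"
```

```text
time: 18.3
position: [0.486, -0.2934, 0.1472]
tool_rot: [0.219, 3.133, -0.0]
ft_force: [-0.1, 0.1, -2.4]
grip_width: 0.277
at [ 0.486  -0.2934  0.1472] yaw 82.02 f [-0.1  0.1 -2.4] t 18.3 w 0.277 q7 2.07
x10: [1.49, 30.85, 0.21] [-0.0, 0.0, -0.43]
```

```bash
python3 -m inch '[[[1.5,15,0.2],[0,0,-0.43]],[[1.5,30,0.2],[0,0,-0.43]],[[1.5,40,0.2],[0,0,-0.43]],[[1.5,40,0.2],[0,0,-0.43]],[[1.5,40,0.2],[0,0,-0.43]],[[1.5,40,0.2],[0,0,-0.43]],[[1.5,40,0.2],[0,0,-0.43]],[[1.5,36,0.2],[0,0,-0.43]],[[1.5,20,0.2],[0,0,-0.43]],[[1.5,7.5,0.2],[0,0,-0.43]]]'
python3 -m inch '[[[0,0,0],[0,0,0]],[[0,0,0],[0,0,0]],[[0,0,0],[0,0,0]],[[0,0,0],[0,0,0]],[[0,0,0],[0,0,0]],[[0,0,0],[0,0,0]],[[0,0,0],[0,0,0]],[[0,0,0],[0,0,0]],[[0,0,0],[0,0,0]],[[0,0,0],[0,0,0]]]'
python3 -c "
from h import *
plan(.5037,.0148,.145,86.3); d=wrist('w4'); im=d['image']
cv2.imwrite('pics/w4s.png',cv2.resize(im,(800,600),interpolation=cv2.INTER_CUBIC)[:,:,::-1])"
```

```text
time: 19.3
position: [0.5029, 0.0188, 0.1439]
tool_rot: [-0.092, -3.139, -0.001]
ft_force: [0.0, -0.4, -1.8]
grip_width: 0.272
time: 20.3
position: [0.504, 0.0149, 0.1447]
tool_rot: [0.101, 3.14, 0.0]
ft_force: [0.5, -0.4, -2.1]
grip_width: 0.27
at [0.504  0.0149 0.1447] yaw 86.32 f [ 0.5 -0.4 -2.1] t 20.3 w 0.27 q7 1.46
x10: [0.03, -0.01, -0.03] [0.0, 0.0, 0.0]
```

View pics/w4s.png

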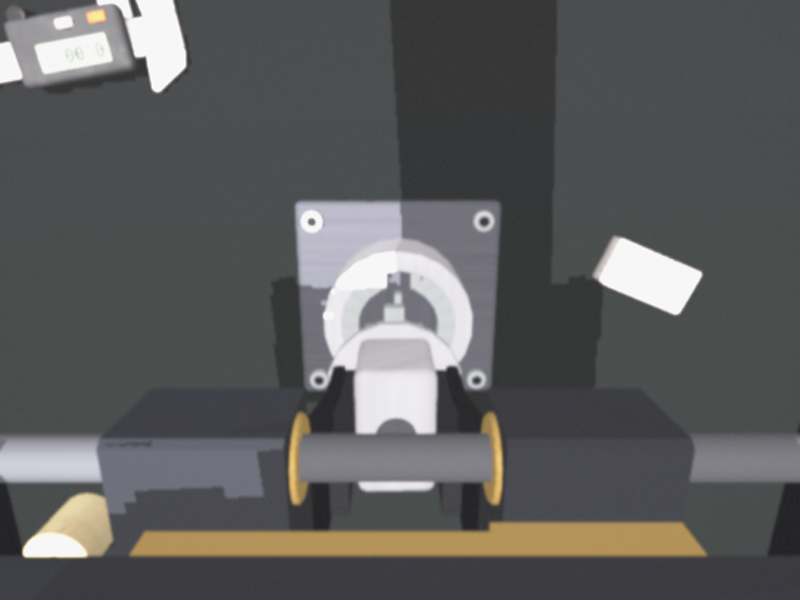

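Plate screws are at (312,221), (484,221), (477,380), (319,380). The adapter's lug at (393,312) points at the slot, which shows at (397,280). The laid-down insert sits flat at (648,275).

Run:
```python
from h import *
d=pickle.load(open("pics/w4.pkl","rb")); g=cv2.cvtColor(d["image"],cv2.COLOR_RGB2GRAY)
f=lambda L,z:ray(d,(np.array(L)+.5)*.7-.5,z)
S=f([(312,221),(484,221),(477,380),(319,380)],.011); print(S.round(4),S.mean(0))
e=S[1]+S[2]-S[0]-S[3]; v=S[0]+S[1]-S[2]-S[3]; print(np.degrees(np.arctan2(e[1],e[0])),np.degrees(np.arctan2(v[1],v[0])))
z0=d["s"]["position"][2]-.0606
print("flange tip",f([(397,322)],z0+.038),"-> along -x 24mm"); print("lug tip",f([(394,304),(383,304),(404,304)],z0+.017))
print("lug bottom front", f([(393,320)],z0+.010)); print("slot",f([(397,275)],.052))
```

```text
[[ 0.4575 -0.0259  0.011 ]
 [ 0.4633  0.0651  0.011 ]
 [ 0.5547  0.0597  0.011 ]
 [ 0.549  -0.0318  0.011 ]] [0.50614616 0.01678634 0.011     ]
86.36507036344007 176.431527909055
flange tip [[0.48071786 0.01761563 0.12206463]] -> along -x 24mm
lug tip [[0.4803218  0.01655243 0.10106463]
 [0.48005954 0.01242415 0.10106463]
 [0.48056021 0.02030521 0.10106463]]
lug bottom front [[0.4888232  0.0155848  0.09406463]]
slot [[0.48035629 0.01777929 0.052     ]]
```

```bash
python3 -m inch '[[[-0.3,0.3,2],[0,0,0]],[[-0.3,0.3,5],[0,0,0]],[[-0.3,0.2,7],[0,0,0]],[[-0.2,0.1,7],[0,0,0]],[[0,0,6],[0,0,0]],[[0,0,5],[0,0,0]],[[0,0,4],[0,0,0]],[[0,0,2],[0,0,0]],[[0,0,1],[0,0,0]],[[0,0,0],[0,0,0]]]'
python3 -c "
from h import *
plan(.505,.0158,.098,86.4)"
```

```text
time: 21.35
position: [0.5052, 0.0157, 0.1057]
tool_rot: [0.101, 3.14, 0.0]
ft_force: [0.4, -0.3, -1.8]
grip_width: 0.274
at [0.5052 0.0157 0.1057] yaw 86.31 f [ 0.4 -0.3 -1.8] t 21.35 w 0.274 q7 1.48
x10: [0.02, 0.01, 0.77] [0.0, 0.0, -0.01]
```

```bash
python3 -m inch '[[[0,0,1],[0,0,0]],[[0,0,1],[0,0,0]],[[0,0,1],[0,0,0]],[[0,0,1],[0,0,0]],[[0,0,1],[0,0,0]],[[0,0,1],[0,0,0]],[[0,0,1],[0,0,0]],[[0,0,0.5],[0,0,0]],[[0,0,0],[0,0,0]],[[0,0,0],[0,0,0]]]'
python3 -c "
from h import *
plan(.505,.0158,.0946,86.4); d=wrist('w5')"
```

```text
time: 22.35
position: [0.5052, 0.0157, 0.0982]
tool_rot: [0.101, 3.14, 0.0]
ft_force: [1.4, 0.7, -2.3]
grip_width: 0.27
at [0.5052 0.0157 0.0982] yaw 86.31 f [ 1.4  0.7 -2.3] t 22.35 w 0.27 q7 1.49
x10: [0.02, 0.01, 0.36] [0.0, 0.0, -0.01]
```

Adapter body and lugs are about 4 mm into the mouth with no contact force. Pressing on.

```bash
python3 -m inch '[[[0,0,1],[0,0,0]],[[0,0,1],[0,0,0]],[[0,0,1],[0,0,0]],[[0,0,1],[0,0,0]],[[0,0,1],[0,0,0]],[[0,0,1],[0,0,0]],[[0,0,0],[0,0,0]],[[0,0,0],[0,0,0]],[[0,0,0],[0,0,0]],[[0,0,0],[0,0,0]]]'
python3 -c "
from h import *
plan(.505,.0158,.0846,86.4)"
```

```text
time: 23.4
position: [0.5052, 0.0157, 0.0923]
tool_rot: [0.101, 3.14, 0.0]
ft_force: [-0.5, -0.7, 1.1]
grip_width: 0.273
at [0.5052 0.0157 0.0923] yaw 86.31 f [-0.5 -0.7  1.1] t 23.4 w 0.273 q7 1.49
x10: [0.02, 0.01, 0.77] [0.0, 0.0, -0.01]
```

```bash
python3 -m inch '[[[0,0,1],[0,0,0]],[[0,0,1],[0,0,0]],[[0,0,1],[0,0,0]],[[0,0,1],[0,0,0]],[[0,0,1],[0,0,0]],[[0,0,1],[0,0,0]],[[0,0,1],[0,0,0]],[[0,0,0.7],[0,0,0]],[[0,0,0],[0,0,0]],[[0,0,0],[0,0,0]]]'
python3 -c "
from h import *
plan(.505,.0158,.0846,86.4)
from bench import ctrl; print(ctrl.get_state()['torque'])"
```

```text
time: 24.4
position: [0.5053, 0.0157, 0.0846]
tool_rot: [0.101, 3.14, 0.0]
ft_force: [-1.9, 0.6, 3.5]
grip_width: 0.274
at [0.5053 0.0157 0.0846] yaw 86.31 f [-1.9  0.6  3.5] t 24.4 w 0.274 q7 1.5
x10: [0.03, 0.01, -0.0] [0.0, 0.0, -0.01]
[-0.08577256  0.31420869  0.02977469]
```

```bash
python3 -m inch '[[[0.5,0,0],[0,0,0]],[[0,0,0],[0,0,3]],[[0,0,0],[0,0,5]],[[0,0,0],[0,0,5]],[[0,0,0],[0,0,5]],[[0,0,0],[0,0,5]],[[0,0,0],[0,0,5]],[[0,0,0],[0,0,4]],[[0,0,0],[0,0,3]],[[0,0,0],[0,0,0]]]'
python3 -c "
from h import *
plan(.505,.0158,.0846,-3.7)
from bench import ctrl; print(ctrl.get_state()['torque'])"
```

```text
time: 25.4
position: [0.505, 0.0162, 0.0847]
tool_rot: [1.04, 2.964, 0.001]
ft_force: [0.2, 0.0, 3.6]
grip_width: 0.272
at [0.505  0.0162 0.0847] yaw 51.33 f [0.2 0.  3.6] t 25.4 w 0.272 q7 0.89
x10: [-0.04, -0.01, 0.01] [0.01, -0.0, 5.5]
[0.18792948 0.09747826 0.08905481]
```

```bash
python3 -m inch '[[[0,0,0],[0,0,4]],[[0,0,0],[0,0,6]],[[0,0,0],[0,0,7]],[[0,0,0],[0,0,7]],[[0,0,0],[0,0,7]],[[0,0,0],[0,0,7]],[[0,0,0],[0,0,6]],[[0,0,0],[0,0,5]],[[0,0,0],[0,0,4]],[[0,0,0],[0,0,2]]]'
python3 -m inch '[[[0,0,0],[0,0,0]],[[0,0,0],[0,0,0]],[[0,0,0],[0,0,0]],[[0,0,0],[0,0,0]],[[0,0,0],[0,0,0]],[[0,0,0],[0,0,0]],[[0,0,0],[0,0,0]],[[0,0,0],[0,0,0]],[[0,0,0],[0,0,0]],[[0,0,0],[0,0,0]]]'
python3 -c "
from h import *
plan(.505,.0158,.0846,-3.7)
from bench import ctrl; print(ctrl.get_state()['torque'])
d=wrist('w6'); cv2.imwrite('pics/w6s.png',cv2.resize(d['image'],(800,600),interpolation=cv2.INTER_CUBIC)[:,:,::-1])"
```

```text
time: 26.4
position: [0.5048, 0.0156, 0.0845]
tool_rot: [2.292, 2.148, -0.0]
ft_force: [-0.7, -1.3, 2.9]
grip_width: 0.271
time: 27.4
position: [0.5047, 0.0156, 0.0845]
tool_rot: [2.292, 2.149, 0.0]
ft_force: [-0.1, -2.6, 2.9]
grip_width: 0.277
at [0.5047 0.0156 0.0845] yaw -3.69 f [-0.1 -2.6  2.9] t 27.4 w 0.277 q7 -0.05
x10: [0.02, 0.02, -0.01] [0.0, 0.0, 0.0]
[-0.5279702   0.07188916  0.11366063]
```

View pics/w6s.png

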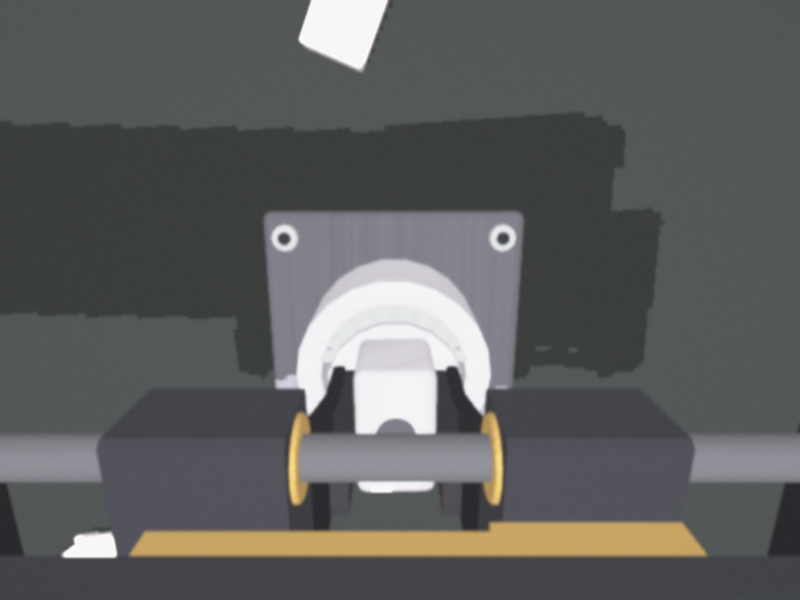

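Head is still square in the jaws (columns 355–437) and the flange sits low in the mouth. There is a small side load (−2.6 N in y), so I'll relieve it and add 2° of turn.

```bash
python3 -m inch '[[[-0.3,0,0],[0,0,1]],[[-0.3,0,0],[0,0,1]],[[0,0,0],[0,0,0]],[[0,0,0],[0,0,0]],[[0,0,0],[0,0,0]],[[0,0,0],[0,0,0]],[[0,0,0],[0,0,0]],[[0,0,0],[0,0,0]],[[0,0,0],[0,0,0]],[[0,0,0],[0,0,0]]]'
python3 -c "
from h import *
plan(.505,.0158,.0846,-5.7)
from bench import ctrl,optics; print(ctrl.get_state()['torque'])
t=dict(optics.get_image('top')); g=cv2.cvtColor(t['image'],cv2.COLOR_RGB2GRAY)
for c in cv2.findContours((g>100).astype(np.uint8),0,1)[0]:
    r=cv2.minAreaRect(c)
    if cv2.contourArea(c)>120 and 90<r[0][0]<420 and 150<r[0][1]<300: print(r,ray(t,r[0],.013))
"
```

```text
time: 28.45
position: [0.5047, 0.0154, 0.0845]
tool_rot: [-2.329, -2.108, -0.001]
ft_force: [-0.3, 1.3, 2.8]
grip_width: 0.269
at [0.5047 0.0154 0.0845] yaw -5.68 f [-0.3  1.3  2.8] t 28.45 w 0.269 q7 -0.08
x10: [0.05, 0.03, -0.01] [0.0, -0.0, 0.0]
[ 0.100749   -0.04108708  0.10722528]
((210.9548797607422, 255.70758056640625), (39.0445671081543, 99.96939086914062), 12.264774322509766) [[ 0.50644815 -0.00560939  0.013     ]]
((200.87838745117188, 204.22970581054688), (27.783430099487305, 36.332176208496094), 9.462322235107422) [[0.60886895 0.02440547 0.013     ]]
((310.5, 194.5), (25.0, 21.0), 90.0) [[ 0.64275554 -0.19453264  0.013     ]]
((390.87261962890625, 173.06687927246094), (15.857748031616211, 27.70873260498047), 73.61045837402344) [[ 0.69862379 -0.35714185  0.013     ]]
((91.0, 284.5), (182.0, 269.0), 0.0) [[0.43713048 0.21854189 0.013     ]]
```

```bash
for i in 1 2; do python3 -m inch '[[[0,0,0],[0,0,0]],[[0,0,0],[0,0,0]],[[0,0,0],[0,0,0]],[[0,0,0],[0,0,0]],[[0,0,0],[0,0,0]],[[0,0,0],[0,0,0]],[[0,0,0],[0,0,0]],[[0,0,0],[0,0,0]],[[0,0,0],[0,0,0]],[[0,0,0],[0,0,0]]]' | grep -E 'posi|ft'; python3 -c "
from bench import ctrl,optics
for i in range(4): print(ctrl.get_state()['torque'].round(3) if hasattr(ctrl.get_state()['torque'],'round') else ctrl.get_state()['torque']); optics.get_image('top')"; done
```

```text
position: [0.5047, 0.0153, 0.0845]
ft_force: [0.4, 2.7, 3.5]
[ 0.429 -0.192  0.09 ]
[ 0.386 -0.162  0.085]
[ 0.43  -0.172  0.148]
[ 0.426 -0.169  0.091]
position: [0.5047, 0.0152, 0.0845]
ft_force: [0.7, 3.1, 2.8]
[ 0.59  -0.292  0.14 ]
[ 0.625 -0.169  0.067]
[ 0.628 -0.212  0.144]
[ 0.603 -0.323  0.12 ]
```

```bash
python3 -m inch '[[[0.3,0,0],[0,0,0]],[[0,0,0],[0,0,0]],[[0,0,0],[0,0,0]],[[0,0,0],[0,0,0]],[[0,0,0],[0,0,0]],[[0,0,0],[0,0,0]],[[0,0,0],[0,0,0]],[[0,0,0],[0,0,0]],[[0,0,0],[0,0,0]],[[0,0,0],[0,0,0]]]'; python3 -m inch '[[[0,0,0],[0,0,0]],[[0,0,0],[0,0,0]],[[0,0,0],[0,0,0]],[[0,0,0],[0,0,0]],[[0,0,0],[0,0,0]],[[0,0,0],[0,0,0]],[[0,0,0],[0,0,0]],[[0,0,0],[0,0,0]],[[0,0,0],[0,0,0]],[[0,0,0],[0,0,0]]]'; python3 -c "
from bench import ctrl
print(ctrl.get_state()['torque'])"
```

```text
time: 31.9
position: [0.5047, 0.0153, 0.0845]
tool_rot: [2.329, 2.108, 0.0]
ft_force: [1.0, 1.8, 3.4]
grip_width: 0.273
time: 32.9
position: [0.5046, 0.0154, 0.0845]
tool_rot: [2.329, 2.108, 0.0]
ft_force: [0.7, 0.8, 3.9]
grip_width: 0.272
[ 0.1091832  -0.3201441   0.14847733]
```

Side load is now under 1 N. The pose, turn and push are steady, so I'm handing in.

```bash
python3 -c "
from bench import close_job
print(close_job())"
```

```text
the job is handed in; nothing more can be done
None
```

I handed the job in at about 33 s of the 64 s allowed. The bench gave no verdict. My last checks all fit a locked, held adapter, but I had no direct reading of the plunger or rotor.

**Jaw insert:** I lifted it off the socket and laid it on the bench to the left, at about (0.498, 0.152) m. It was released flat, and the later top and wrist pictures showed it lying free.

**Adapter:** I gripped it by the head at 50 N, put its lugs in the slots and pressed it onto the sprung seat. I then turned it 92° clockwise and kept hold of it.

**Last checks:**

| Check | Reading | What it implies |
|---|---|---|
| TCP height | 0.0845 m | Adapter origin about 24 mm up, seat pressed about 10 mm |
| Push against the spring | about 6 N | Agrees with a seat pressed that far |
| Tool yaw | −5.7°, tool vertical | Full quarter turn made |
| Side force | under 1 N | Relieved from about 3 N |
| Return torque | 0.07–0.15 N m, noisy | Agrees with about 0.125 N m expected; at first it read a bit low |
| Grip opening | 0.27, unchanged | Wrist picture before the last 2° showed the head square in the jaws |

**Position uncertainty:** The cameras disagreed by about 2 mm on the socket centre. I used a compromise, and the adapter went in without jamming.

**Things to leave alone:** The spare insert and the large weight were where they started, to within what the top picture can show.

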